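# Cock the plywood plaster-ball launcher and set its safety knob

### The arm

A 6-joint arm with a two-finger parallel gripper is mounted at the origin on the work surface. World frame = base frame: x ahead of the robot, y to its left, z up, the work surface at z = 0. Lengths are in mm, angles in rad, forces in N, time in s.
With the tool pointing down it reaches from about 275 to 1000 mm from the base axis. Payload 8.4 kg.
Tool frame: the origin (TCP) lies midway between the tips of the shut fingers; the grasp point (between the pads) lies 19 mm behind it; z points along the fingers, y is the line along which they close (so a half turn about z gives the same grasp; the last joint's range is limited). The gripper opens to 85 mm and grips with 20 to 120 N. Pads are 22 mm wide; open, the fingers measure 114 mm over their backs; the gripper's body (76 mm by 85 mm) begins 54 mm behind the grasp point. The pads swing forward as they close: fully open they stand 13 mm farther back than shut.
Start: joints at [1.143, 0.353, 1.633, -0, 1.155, -0.002], TCP at [258.155, 569.196, 231.281] pointing down, gripper open.
Joint ranges: [-2.63, 2.63], [-0.92, 2.1], [0.06, 2.66], [-1.3, 4.44], [0, 2.69], [-3.02, 3.02]. Speed limits (rad/s): [2.22, 2.22, 2.79, 3.14, 3.14, 3.14].

### API

Orientations are given as [roll, pitch, yaw] about the fixed x, y, z axes, in that order (R = Rz(yaw) Ry(pitch) Rx(roll)).
In Python, from rig import monitor, imaging, r gives the robot as it stands.
- The arm moves only by the tool drive_tool, never from a script. Its argument "plan" is a list of rows, each an object of numbers: "x", "y", "z": the shift along the tool's x, y, z in units of 50 mm (1.0 is 50 mm); "ax", "ay", "az": the turn, a rotation vector about the tool's x, y, z in units of 6 degrees (1.0 is 6 degrees); "hand": the finger opening in mm, from 0 to 85.4. In form: [{"x": .., "y": .., "z": .., "ax": .., "ay": .., "az": .., "hand": ..}, ...]. A call has 1 to 8 rows; each row is the pose to reach, as a shift and turn from the pose commanded when the call began, along the tool's axes at that moment; what a row does not reach only later rows make up. A row lasts 1/10 s, in which the tool goes at most 50 mm and 8.59 degrees, less where a joint would pass 70% of its speed; a pose out of reach is approached as far as the arm can. A call with a gripper value outside its range is refused whole. The fingers move at their own pace and stop on an object; "grip_force" is the grip in N (left out, the last holds). Time passes only in rows, so rows that repeat a pose let the fingers close. It gives the time, the measured TCP pose, the force, the opening and the grip force at its end, in the units of the state.
- monitor.sense(): the state, without advancing time (a new reading comes with each control period).
- imaging.grab_frame(name): name is "side" or "top" or "wrist"; returns the picture (384x512x3 uint8, red, green, blue); there is no depth.
- imaging.camera_info(name): a dict with "mtx" (3x3 intrinsics, pixels), "R" (3x3) and "t" (3): a world point X has camera coordinates R X + t. Camera axes: x right, y down, z forward; pixel columns grow to the right and rows downward; lengths in mm; the calibration is good to about 2 mm. A picture is of the moment at which its call begins: read the wrist's pose just before it. camera_info takes no time and is no camera call; for the wrist camera it gives the pose at the moment of the call.
- r.sign_off(): hands the job in; it is judged then, once.
The state is a dict: "clock": time; "qpos": joint angles; "qvel": joint speeds; "joint_efforts": joint torques, N m; "eef_pos": TCP position; "tcp_rot": TCP orientation; "contact_force": force on the tool from outside, world axes, zero at the start; "wrist_torque": the same for the moment, N m; "opening": opening from 0.0 (shut) to 1.0 (fully open); "grasp_force": force on a finger pad.
Only numpy, scipy, OpenCV 4.12 (cv2) and the standard library are available. Lean on these libraries where they do the work, as an engineer would, in place of code of your own. Each camera call takes 0.05 s, during which the arm holds its last target. There are 200 camera calls.

### The job

Lift the sanding block off the launcher's deck, where it is in the arm's way, and set it down on its cork sole on the bare table; then draw the launcher's sprung arm back by its wooden ball handle, hook it under the hair-trigger catch and let go so that it stays down by itself, never letting it fly up. With the arm hooked, make it safe: pull the safety knob out, turn it clockwise until its steel tongue points at the catch, and push it fully home. Leave the green bowl, the squeeze bottle and the plaster figurine standing where they are.

Things in the scene. Friction and masses are not known exactly. Their poses are not given: they have to be found in the camera images.
- launcher: Plywood launcher screwed to the table. Origin on the table, under the throwing arm. x = throwing direction, y = the safety knob's side, z up; (x, y, z) below are mm in this frame. Deck 18 high, x -170 to 150, y -55 to 120. Two cheeks at x 68 to 113, |y| 15 to 25, up to z 112, hold the arm's axle at (90, 0, 62), along y, and a stop bar at z 100.
- throw_arm (a joint): Angle (rad) of the sprung wooden arm about the axle: 0 = at rest on the stop, 75 degrees above level, leaning back over the deck; grows as it is drawn back and down; 1.31 = level, pointing to -x; limit 1.42. Bar 16 wide, 12 thick; metal cup, 44 wide, on its upper side 145 from the axle. The spring always pulls it up: 2 N at the ball at rest, 7 N when level; let go unhooked, it flies up.
- ball_handle (a point): Centre of the wooden ball, 26 mm in diameter, at the end of the arm, 190 mm from the axle; moves on an arc about the axle in the launcher's x-z plane, from about (41, 0, 246) at rest to (-100, 0, 62) when level.
- catch (a joint): Tip angle (rad) of the steel catch beside the arm (x -16 to -4): 0 = upright; grows as it tips to +y, limit 0.4; a weak spring returns it. Hinge at z 26. Its lip reaches 5 mm over the arm, underside at z 69. Its top is bevelled: drawn down to about 1.36 rad the arm pushes it aside and it springs back over the arm; let up slowly, the arm stays hooked at about 1.31.
- trigger_tip (a point): Top of the thin upright trigger tab on the catch, at (-10, 20, 108) when upright. Hair trigger: a push of about 1.5 N on it towards +y frees the hooked arm.
- safety_pull (a joint): How far (m) the safety knob is pulled out along its axis: 0 = home, 0.012 = fully out. Stays where it is left (friction about 3 N). The axis starts on a sloped panel at (-10, 59.5, 47.5) and points out and up, 35 degrees from vertical, leaning to +y: (0, 0.574, 0.819). It turns only when out by over 6 mm and goes in again only at either end of its turn (within about 0.05 rad).
- safety_turn (a joint): Turn (rad) of the safety knob: 0 = free (start, tongue pointing mostly to +x), 1.2 = safe (tongue pointing uphill on the panel at the catch). Grows clockwise seen looking down onto the knob; stops at 0 and 1.2; takes about 0.02 N m. At 1.2 and home the tongue stands behind the catch and keeps it from tipping: the arm can then be neither hooked nor fired by a push below 4 N.
- knob_grip (a point): On the axis of the round metal knob, at mid-grip, 34 mm out from the panel along the axis when home: (-10, 79, 75.4). The knob is 26 mm in diameter, from 12 to 44 mm out from the panel; below it are only the tongue and four steel posts up to 7 mm above the panel, within 32 mm of the axis.
- tongue_tip (a point): Tip of the knob's flat steel tongue (8 wide, 6 thick, reaching 40 mm from the knob's axis, turns with the knob).
- bowl: Loose green plastic bowl, rim radius 58 mm, 55 mm high, origin at the centre of its underside; leave it alone.
- squeeze_bottle: Loose white plastic bottle, radius 28 mm, 145 mm high, origin at the centre of its underside; leave it alone.
- sanding_block: Loose sanding block lying on the launcher's deck below the ball handle's path: 70 (its x) x 32 (its y) x 46 mm high, wood with an 8 mm cork sole, about 0.12 kg. Origin at the centre of its underside.
- bust: Loose plaster figurine, base radius 34 mm, 106 mm high, origin at the centre of its underside; leave it alone.
Mind the look-alikes: they are no part of the job. There is more than one size of the sanding_block; the one meant has the size given above.

How it is judged (in metres and radians):
On the way, in this order (a step that is already met when the one before it is completed fails the run):
1. the sanding block stands on the table on its sole, let go (height (world z) of sanding_block below 0.008 m and angle between sanding_block's own z axis and vertical below 0.1 rad and linear speed of sanding_block below 0.02 m/s and contact force between the fingers and sanding_block below 0.1 N), for 0.1 s.
2. the arm is drawn back, hooked under the catch and let go: it stays level while the fingers touch nothing (value of joint throw_arm between 1.24 and 1.38 rad and velocity of joint throw_arm between -0.1 and 0.1 rad/s and contact force between the fingers and anything else below 0.1 N), for 0.2 s.
3. with the arm hooked, the safety knob is pulled out (value of joint throw_arm between 1.24 and 1.38 rad and value of joint safety_pull above 0.007 m), for 0.05 s.
At the end, for the whole second after the job is handed in: the sanding block stands on its sole on the table (underside below 8 mm, tilt under 0.1 rad), the arm is at rest, hooked (1.24 to 1.38 rad), the knob is at safe (over 1.1 rad) and home (within 2.5 mm), and bowl, bottle and figurine are upright (0.2 rad) within 25 mm of their starts (value of joint throw_arm between 1.24 and 1.38 rad and height (world z) of sanding_block below 0.008 m and angle between sanding_block's own z axis and vertical below 0.1 rad and velocity of joint throw_arm between -0.1 and 0.1 rad/s and value of joint safety_turn above 1.1 rad and value of joint safety_pull below 0.0025 m and angle between each of bowl, squeeze_bottle, bust's own z axis and vertical below 0.2 rad and distance of each of bowl, squeeze_bottle, bust from where it was at the start of the episode below 0.025 m); the robot touches nothing.
It fails at once if the arm flies up (fires or slips from the grip): it moves towards rest faster than 3 rad/s while more than 0.3 rad short of hooked (velocity of joint throw_arm below -3 rad/s and value of joint throw_arm below 1 rad).
It fails at once if the bowl is knocked over or pushed away (tilt over 0.5 rad or moved over 40 mm) (angle between bowl's own z axis and vertical above 0.5 rad or distance of bowl from where it was at the start of the episode above 0.04 m).
It fails at once if the squeeze bottle is knocked over or pushed away (tilt over 0.5 rad or moved over 40 mm) (angle between squeeze_bottle's own z axis and vertical above 0.5 rad or distance of squeeze_bottle from where it was at the start of the episode above 0.04 m).
It fails at once if the figurine is knocked over or pushed away (tilt over 0.5 rad or moved over 40 mm) (angle between bust's own z axis and vertical above 0.5 rad or distance of bust from where it was at the start of the episode above 0.04 m).
It also fails if it takes over 72 s, if anything falls off the work surface, if the arm or the gripper's body presses on something with over 40 N, if the wrist force passes 120 N, or if a joint passes its speed limit or range.

## Working session

There is one attempt and no reset: what is moved stays moved. The work goes in short steps, Python scripts to look and compute and a tool call to move; the robot and the scene stay as the last step left them, time stands still between calls to the robot, and variables do not carry over. Pictures are saved under pics/ and viewed, at most 10 in all, crops included, and the job is handed in when it is done.

Besides the shell and the picture viewer there is one more tool, called after "Emit:" as a command line: name --argument value ..., lists and objects as JSON in quotes. drive_tool: Moves the arm, as the interface text tells. Its arguments: {"type":"object","properties":{"plan":{"type":"array","items":{"type":"object","properties":{"x":{"type":"number"},"y":{"type":"number"},"z":{"type":"number"},"ax":{"type":"number"},"ay":{"type":"number"},"az":{"type":"number"},"hand":{"type":"number"}}}},"grip_force":{"type":"number"}},"required":["plan"]}

```bash
mkdir -p pics; ls; python3 - <<'E'
from rig import monitor, imaging, r
import cv2
print(monitor.sense())
for n in("top","side"):
    f=imaging.grab_frame(n); cv2.imwrite(f"pics/{n}0.png",cv2.resize(f[:,:,::-1],(800,600),interpolation=cv2.INTER_CUBIC))
    i=imaging.camera_info(n); print(n,i)
E
```

```text
pics
{'clock': 0.0, 'qpos': array([ 1.14260120e+00,  3.53634753e-01,  1.63415582e+00,  8.63575529e-06,
        1.15521013e+00, -2.39823098e-03]), 'qvel': array([-1.14798917e-03,  5.78772657e-04, -9.93045146e-04,  6.59199074e-04,
       -8.48246128e-05,  1.60383095e-04]), 'joint_efforts': array([ 2.92840123e-03, -6.05245614e+01, -3.42076600e+01,  2.74258873e-04,
        9.23670188e-03,  1.93565526e-06]), 'eef_pos': array([257.94650367, 568.74790245, 230.56077701]), 'tcp_rot': array([-3.14018464e+00, -1.12725428e-05,  2.71579225e+00]), 'contact_force': array([0.07882031, 0.07188439, 0.08073425]), 'wrist_torque': array([-0.05328458, -0.01362569,  0.01598745]), 'grasp_force': 0.0, 'opening': 1.0016186443865662}
top {'mtx': array([[352.43921378,   0.        , 253.53188168],
       [  0.        , 352.43921378, 183.1920021 ],
       [  0.        ,   0.        ,   1.        ]]), 'R': array([[-0.11740223, -0.99308242,  0.00200633],
       [-0.97086268,  0.11434994, -0.21059378],
       [ 0.20890756, -0.02667205, -0.9775716 ]]), 't': array([ 55.10255977, 577.55663411, 968.24787478])}
side {'mtx': array([[438.65627411,   0.        , 253.72616481],
       [  0.        , 438.65627411, 194.17591979],
       [  0.        ,   0.        ,   1.        ]]), 'R': array([[-9.85169321e-01, -1.71584818e-01,  2.41064708e-04],
       [-9.94087603e-02,  5.69617889e-01, -8.15875823e-01],
       [ 1.39854590e-01, -8.03799795e-01, -5.78227104e-01]]), 't': array([532.15916696, 180.89067589, 911.96650262])}
```

View pics/top0.png

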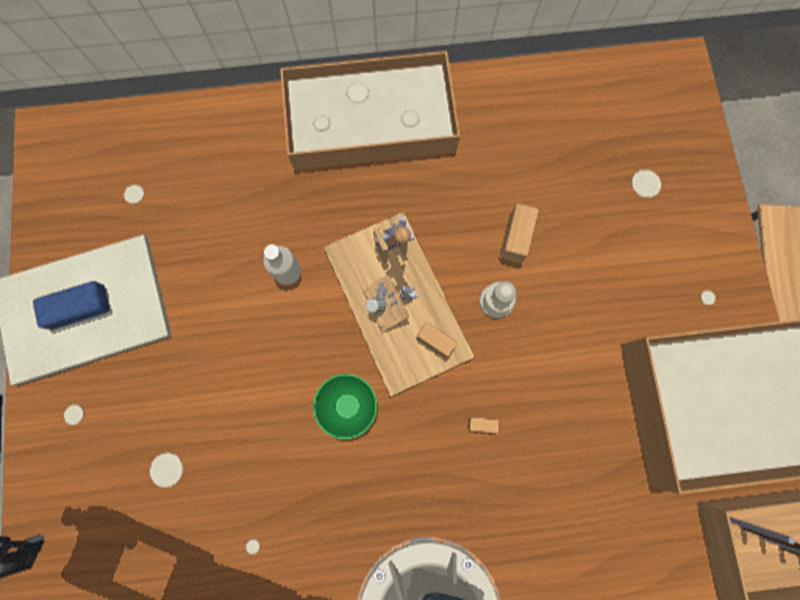

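View pics/side0.png

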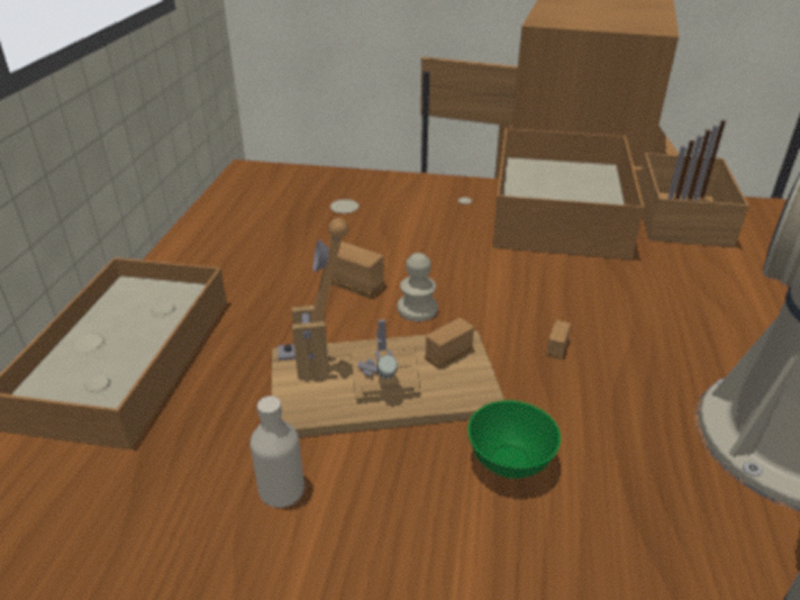

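The top view shows three look-alike blocks: on the deck (437,341), a larger one on the table (520,235) and a small one (484,425). I choose the one on the deck, by the description. Next: fit the launcher pose and check the block in a close crop.

```bash
cat > h.py <<'E'
import numpy as np, cv2
from scipy.optimize import least_squares
from scipy.spatial.transform import Rotation as Ro
from rig import monitor, imaging, r
def proj(n,P,ci=None):
    i=ci or imaging.camera_info(n); c=np.atleast_2d(P)@i["R"].T+i["t"]; p=c@i["mtx"].T; return p[:,:2]/p[:,2:]
def ray(n,uv,z,ci=None):
    i=ci or imaging.camera_info(n); d=i["R"].T@np.linalg.solve(i["mtx"],[*uv,1.]); o=-i["R"].T@i["t"]; return o+d*(z-o[2])/d[2]
def Rz(a): return Ro.from_euler('z',a).as_matrix()
E
python3 - <<'E'
from h import *
L=np.array([[150,120,18],[150,-55,18],[-170,-55,18],[-170,120,18],[41,0,246],[-10,84.8,83.5]],float)
T=np.array([[325,247],[404,214],[473,357],[391,395],[403,235],[375,305]])*.64
Ls=np.array([[150,-55,18],[-170,-55,18],[-170,120,18],[41,0,246],[-10,84.8,83.5],[-10,20,108]],float)
S=np.array([[272,346],[487,333],[500,402],[338,227],[387,366],[381,322]])*.64
def res(p):
    f=lambda X:X@Rz(p[2]).T+[p[0],p[1],0]
    return np.r_[proj("top",f(L))-T,proj("side",f(Ls))-S].ravel()
s=least_squares(res,[500,0,0.3],x_scale=[100,100,1],loss='soft_l1'); print(s.x,s.fun.reshape(-1,2).round(1)); np.save("L.npy",s.x)
t=imaging.grab_frame("top")[:,:,::-1];q=imaging.grab_frame("side")[:,:,::-1]
a=cv2.resize(t[190:250,250:310],(390,390),interpolation=cv2.INTER_CUBIC)
b=cv2.resize(q[190:250,260:320],(390,390),interpolation=cv2.INTER_CUBIC)
cv2.imwrite("pics/c1.png",np.hstack([a,b]))
E
```

```text
[ 5.81211428e+02 -4.08829447e+01  3.04976631e-01] [[-0.8 -1. ]
 [ 0.1 -1.8]
 [ 0.5  0. ]
 [-0.9  0.4]
 [ 0.2  0. ]
 [-2.5 -0.1]
 [ 0.1  0.1]
 [-6.  -2.4]
 [ 4.4  2.9]
 [ 0.5  0.1]
 [ 0.1 -1.7]
 [ 0.3 -1.5]]
```

View pics/c1.png

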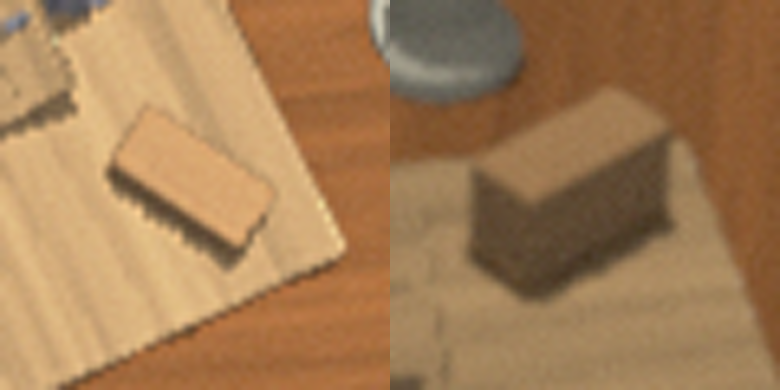

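The crop shows the block on the deck; its top-face corners in the left half are (150,104), (276,188), (242,250) and (112,162). The dark cork sole is underneath.

```bash
cat >> h.py <<'E'
def Rt(): return Ro.from_euler('xyz',monitor.sense()["tcp_rot"]).as_matrix()
def go(target,Rg=None):
    "shift/turn in tool units from the measured pose"
    s=monitor.sense(); R=Ro.from_euler('xyz',s["tcp_rot"]).as_matrix()
    d=R.T@(np.array(target)-s["eef_pos"])/50
    w=Ro.from_matrix(R.T@Rg).as_rotvec(degrees=True)/6 if Rg is not None else np.zeros(3)
    return d.round(3),w.round(3)
def Lw(X):
    p=np.load("L.npy"); return np.array(X)@Rz(p[2]).T+[p[0],p[1],0]
def down(yaw): # tool z down, tool y along world angle yaw (mod pi)
    y=np.array([np.cos(yaw),np.sin(yaw),0]); z=np.array([0,0,-1.]); return np.c_[np.cross(y,z),y,z]
E
python3 - <<'E'
from h import *
L=np.array([[150,120,18],[150,-55,18],[-170,-55,18],[-170,120,18],[41,0,246]],float)
T=np.array([[325,247],[404,214],[473,357],[391,395],[403,235]])*.64
Ls=np.array([[41,0,246],[-10,84.8,83.5],[-10,20,108]],float)
S=np.array([[338,227],[387,366],[381,322]])*.64
def res(p):
    f=lambda X:X@Rz(p[2]).T+[p[0],p[1],0]
    return np.r_[proj("top",f(L))-T,proj("side",f(Ls))-S].ravel()
s=least_squares(res,[500,0,0.3],x_scale=[100,100,1]); print(s.x,s.fun.reshape(-1,2).round(1)); np.save("L.npy",s.x)
c=np.array([[150,104],[276,188],[242,250],[112,162]])/6.5+[250,190]-.4
P=np.array([ray("top",u,64) for u in c]); print(P.round(1),P.mean(0)); e=P[1]-P[0]+P[2]-P[3]; f=P[1]-P[2]+P[0]-P[3]
print(np.linalg.norm(e)/2,np.linalg.norm(f)/2,np.degrees(np.arctan2(e[1],e[0])),np.degrees(np.arctan2(f[1],f[0])))
for n,u,z in (("bowl",(346,406),30),("bottle",(288,272),30),("bust",(497,302),20),("small",(484,425),10),("big",(520,235),30)):print(n,ray("top",np.array(u)*.64,z).round())
print("ball",Lw([41,0,246]),"level",Lw([-100,0,62]),"knob",Lw([-10,79,75.4]))
E
```

```text
[ 5.80819722e+02 -3.98486991e+01  3.07944660e-01] [[-1.2 -0.7]
 [-0.4 -1.7]
 [ 0.3  0.1]
 [-1.   0.6]
 [-0.3  0.3]
 [ 0.6  0.4]
 [ 0.3 -1.4]
 [ 0.4 -1.2]]
[[ 507.6  -59.8   64. ]
 [ 464.2 -110.    64. ]
 [ 439.1  -91.4   64. ]
 [ 484.   -39.9   64. ]] [473.74292485 -75.27778488  64.        ]
67.32131373660617 31.01864936603011 -130.96744973260132 -38.31479582172541
bowl [373. 104.  30.]
bottle [639. 191.  30.]
bust [ 535. -204.   20.]
small [ 309. -146.   10.]
big [ 661. -268.   30.]
ball [619.89102316 -27.42157353 246.        ] level [485.52386659 -70.15876149  62.        ] knob [547.34518745  32.40402068  75.4       ]
```

```bash
python3 - <<'E'
from h import *
print(go([474,-75,190],down(np.radians(-40))))
E
```

```text
(array([-9.253, -9.944,  0.825]), array([-6.0000e-03,  8.0000e-03,  1.7601e+01]))
```

Emit:
drive_tool --plan '[{"x":-9.25,"y":-9.94,"z":0.82,"az":17.6,"hand":85},{"x":-9.25,"y":-9.94,"z":0.82,"az":17.6,"hand":85},{"x":-9.25,"y":-9.94,"z":0.82,"az":17.6,"hand":85},{"x":-9.25,"y":-9.94,"z":0.82,"az":17.6,"hand":85},{"x":-9.25,"y":-9.94,"z":0.82,"az":17.6,"hand":85},{"x":-9.25,"y":-9.94,"z":0.82,"az":17.6,"hand":85},{"x":-9.25,"y":-9.94,"z":0.82,"az":17.6,"hand":85},{"x":-9.25,"y":-9.94,"z":0.82,"az":17.6,"hand":85}]' --grip_force 30

```text
invalid input
```

```bash
python3 - <<'E'
from h import *
print(go([474,-75,190],down(np.radians(-40))))
E
```

```text
(array([-9.253, -9.944,  0.825]), array([-6.0000e-03,  8.0000e-03,  1.7601e+01]))
```

Emit:
drive_tool --plan '[{"x":-0.7,"y":-0.75,"z":0.06,"ax":0,"ay":0,"az":1.3,"hand":85},{"x":-1.4,"y":-1.5,"z":0.12,"ax":0,"ay":0,"az":2.6,"hand":85},{"x":-2.1,"y":-2.25,"z":0.18,"ax":0,"ay":0,"az":3.9,"hand":85},{"x":-2.8,"y":-3.0,"z":0.24,"ax":0,"ay":0,"az":5.2,"hand":85},{"x":-3.5,"y":-3.75,"z":0.3,"ax":0,"ay":0,"az":6.5,"hand":85},{"x":-4.2,"y":-4.5,"z":0.36,"ax":0,"ay":0,"az":7.8,"hand":85},{"x":-4.9,"y":-5.25,"z":0.42,"ax":0,"ay":0,"az":9.1,"hand":85},{"x":-5.6,"y":-6.0,"z":0.48,"ax":0,"ay":0,"az":10.4,"hand":85}]' --grip_force 30

```text
clock: 1.0
eef_pos: [385.9, 189.0, 208.0]
tcp_rot: [3.141, -0.0, 1.622]
contact_force: [0.8, -0.2, 0.8]
opening: 0.997
grasp_force: 0.0
```

```bash
python3 - <<'E'
from h import *
print(go([474,-75,190],down(np.radians(-40))))
E
```

```text
(array([-5.362,  1.491,  0.36 ]), array([ 5.000e-03, -4.000e-03,  7.152e+00]))
```

Emit:
drive_tool --plan '[{"x":-5.36,"y":1.49,"z":0.36,"ax":0,"ay":0,"az":7.15,"hand":85},{"x":-5.36,"y":1.49,"z":0.36,"ax":0,"ay":0,"az":7.15,"hand":85},{"x":-5.36,"y":1.49,"z":0.36,"ax":0,"ay":0,"az":7.15,"hand":85},{"x":-5.36,"y":1.49,"z":0.36,"ax":0,"ay":0,"az":7.15,"hand":85},{"x":-5.36,"y":1.49,"z":0.36,"ax":0,"ay":0,"az":7.15,"hand":85},{"x":-5.36,"y":1.49,"z":0.36,"ax":0,"ay":0,"az":7.15,"hand":85},{"x":-5.36,"y":1.49,"z":0.36,"ax":0,"ay":0,"az":7.15,"hand":85},{"x":-5.36,"y":1.49,"z":0.36,"ax":0,"ay":0,"az":7.15,"hand":85}]' --grip_force 30

```text
clock: 1.8
eef_pos: [474.7, -73.0, 189.6]
tcp_rot: [-3.141, 0.0, 0.876]
contact_force: [-0.3, -0.9, -0.2]
opening: 0.995
grasp_force: 0.0
```

```bash
python3 - <<'E'
from h import *
print(go([474,-75,28],down(np.radians(-40))))
f=imaging.grab_frame("wrist"); ci=imaging.camera_info("wrist")
g=f[:,:,::-1].copy()
B=Ro.from_euler('z',50,degrees=True).as_matrix()
for X in [[35,16,64],[35,-16,64],[-35,-16,64],[-35,16,64]]:
    p=proj("",(B@np.array([X[0],X[1],0])+[473.7,-75.3,64])[None],ci)[0]; print(p.round())
    cv2.circle(g,tuple(int(v) for v in p),2,(0,0,255),-1)
cv2.imwrite("pics/w1.png",g)
E
```

```text
(array([-0.039,  0.017,  3.233]), array([-0.008,  0.003,  0.035]))
[241. 148.]
[279. 149.]
[277. 224.]
[242. 224.]
```

View pics/w1.png

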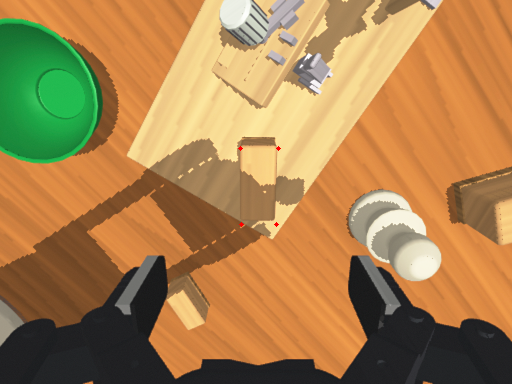

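The wrist view shows the block at (258,182) between the fingers. The predicted corners fit within about 4 px, so I descend and grip.

Emit:
drive_tool --plan '[{"x":0,"y":0,"z":0.9,"ax":0,"ay":0,"az":0,"hand":85},{"x":0,"y":0,"z":1.8,"ax":0,"ay":0,"az":0,"hand":85},{"x":0,"y":0,"z":2.7,"ax":0,"ay":0,"az":0,"hand":85},{"x":0,"y":0,"z":3.23,"ax":0,"ay":0,"az":0,"hand":85},{"x":0,"y":0,"z":3.23,"ax":0,"ay":0,"az":0,"hand":85},{"x":0,"y":0,"z":3.23,"ax":0,"ay":0,"az":0,"hand":25},{"x":0,"y":0,"z":3.23,"ax":0,"ay":0,"az":0,"hand":25},{"x":0,"y":0,"z":3.23,"ax":0,"ay":0,"az":0,"hand":25}]' --grip_force 30

```text
clock: 2.65
eef_pos: [476.4, -72.6, 30.1]
tcp_rot: [3.139, -0.002, 0.878]
contact_force: [-0.7, -0.2, 0.3]
opening: 0.512
grasp_force: 0.0
```

Emit:
drive_tool --plan '[{"x":0,"y":0,"z":0,"ax":0,"ay":0,"az":0,"hand":25},{"x":0,"y":0,"z":0,"ax":0,"ay":0,"az":0,"hand":25},{"x":0,"y":0,"z":-0.4,"ax":0,"ay":0,"az":0,"hand":25},{"x":0,"y":0,"z":-1.2,"ax":0,"ay":0,"az":0,"hand":25},{"x":0,"y":0,"z":-1.2,"ax":0,"ay":0,"az":0,"hand":25}]'

```text
clock: 3.15
eef_pos: [478.1, -73.1, 92.8]
tcp_rot: [3.135, -0.004, 0.878]
contact_force: [0.4, 0.6, -0.3]
opening: 0.369
grasp_force: 30.8
```

```bash
python3 - <<'E'
from h import *
print(go([390,-220,80],down(np.radians(-40))))
E
```

```text
(array([-3.386,  0.52 ,  0.246]), array([ 0.062, -0.037,  0.049]))
```

Emit:
drive_tool --plan '[{"x":-0.85,"y":0.13,"z":0,"ax":0,"ay":0,"az":0,"hand":25},{"x":-1.7,"y":0.26,"z":0,"ax":0,"ay":0,"az":0,"hand":25},{"x":-2.55,"y":0.39,"z":0.1,"ax":0,"ay":0,"az":0,"hand":25},{"x":-3.38,"y":0.52,"z":0.25,"ax":0,"ay":0,"az":0,"hand":25},{"x":-3.38,"y":0.52,"z":0.8,"ax":0,"ay":0,"az":0,"hand":25},{"x":-3.38,"y":0.52,"z":1.3,"ax":0,"ay":0,"az":0,"hand":25},{"x":-3.38,"y":0.52,"z":1.5,"ax":0,"ay":0,"az":0,"hand":25},{"x":-3.38,"y":0.52,"z":1.5,"ax":0,"ay":0,"az":0,"hand":25}]'

```text
clock: 3.95
eef_pos: [386.5, -218.9, 12.6]
tcp_rot: [-3.14, 0.0, 0.878]
contact_force: [0.1, 1.0, -1.3]
opening: 0.37
grasp_force: 31.4
```

Emit:
drive_tool --plan '[{"x":0,"y":0,"z":0,"ax":0,"ay":0,"az":0,"hand":25},{"x":0,"y":0,"z":0,"ax":0,"ay":0,"az":0,"hand":25}]'

```text
clock: 4.15
eef_pos: [387.7, -219.3, 14.0]
tcp_rot: [3.141, -0.0, 0.879]
contact_force: [0.2, -0.0, -2.4]
opening: 0.372
grasp_force: 31.4
```

Emit:
drive_tool --plan '[{"x":0,"y":0,"z":0.03,"ax":0,"ay":0,"az":0,"hand":25},{"x":0,"y":0,"z":0.05,"ax":0,"ay":0,"az":0,"hand":25},{"x":0,"y":0,"z":0.05,"ax":0,"ay":0,"az":0,"hand":25},{"x":0,"y":0,"z":0.05,"ax":0,"ay":0,"az":0,"hand":25}]'

```text
clock: 4.55
eef_pos: [387.5, -219.3, 11.3]
tcp_rot: [3.141, -0.0, 0.878]
contact_force: [0.1, 1.7, 5.8]
opening: 0.373
grasp_force: 32.1
```

Emit:
drive_tool --plan '[{"x":0,"y":0,"z":0,"ax":0,"ay":0,"az":0,"hand":45},{"x":0,"y":0,"z":0,"ax":0,"ay":0,"az":0,"hand":70},{"x":0,"y":0,"z":0,"ax":0,"ay":0,"az":0,"hand":70},{"x":0,"y":0,"z":-0.6,"ax":0,"ay":0,"az":0,"hand":85},{"x":0,"y":0,"z":-1.6,"ax":0,"ay":0,"az":0,"hand":85},{"x":0,"y":0,"z":-2.6,"ax":0,"ay":0,"az":0,"hand":85},{"x":0,"y":0,"z":-3.6,"ax":0,"ay":0,"az":0,"hand":85},{"x":0,"y":0,"z":-3.6,"ax":0,"ay":0,"az":0,"hand":85}]'

```text
clock: 5.35
eef_pos: [390.4, -221.2, 197.0]
tcp_rot: [3.131, -0.002, 0.878]
contact_force: [1.1, -0.2, 0.3]
opening: 0.996
grasp_force: 0.0
```

```bash
python3 - <<'E'
from h import *
a=np.load("L.npy")[2]
print(go(Lw([10,0,320]),down(a-np.pi/2)))
E
```

```text
(array([ 5.396,  0.748, -2.442]), array([ 0.093, -0.046,  5.443]))
```

Emit:
drive_tool --plan '[{"x":1.0,"y":0.15,"z":-0.5,"ax":0.1,"ay":0,"az":1.1,"hand":85},{"x":1.8,"y":0.25,"z":-0.9,"ax":0.1,"ay":0,"az":2.2,"hand":85},{"x":2.7,"y":0.38,"z":-1.3,"ax":0.1,"ay":0,"az":3.3,"hand":85},{"x":3.6,"y":0.5,"z":-1.7,"ax":0.1,"ay":0,"az":4.4,"hand":85},{"x":4.5,"y":0.63,"z":-2.1,"ax":0.1,"ay":0,"az":5.4,"hand":85},{"x":5.4,"y":0.75,"z":-2.44,"ax":0.1,"ay":0,"az":5.44,"hand":85},{"x":5.4,"y":0.75,"z":-2.44,"ax":0.1,"ay":0,"az":5.44,"hand":85},{"x":5.4,"y":0.75,"z":-2.44,"ax":0.1,"ay":0,"az":5.44,"hand":85}]'

```text
clock: 6.15
eef_pos: [588.6, -34.7, 312.0]
tcp_rot: [-3.131, 0.004, 0.31]
contact_force: [0.1, -0.4, -0.6]
opening: 0.997
grasp_force: 0.0
```

```bash
python3 - <<'E'
from h import *
a=np.load("L.npy")[2]
print(monitor.sense()["eef_pos"],go(Lw([41,0,227]),down(a-np.pi/2)))
ci=imaging.camera_info("wrist"); f=imaging.grab_frame("wrist"); np.savez("w2.npz",**ci)
g=f[:,:,::-1].copy()
for X in [[41,0,246],[-10,84.8,83.5],[-10,20,108],[-170,120,18],[150,120,18],[-170,-55,18],[150,-55,18]]:
    p=proj("",Lw([X]),ci)[0]; print(X,p.round()); cv2.circle(g,tuple(int(v) for v in p),2,(0,0,255),-1)
cv2.imwrite("pics/w2.png",cv2.resize(g,(768,576),interpolation=cv2.INTER_CUBIC))
E
```

```text
[588.57428061 -34.6848636  311.98346564] (array([0.648, 0.07 , 1.696]), array([-0.097,  0.04 ,  0.023]))
[41, 0, 246] [263. 165.]
[-10, 84.8, 83.5] [191. 174.]
[-10, 20, 108] [244. 180.]
[-170, 120, 18] [184. 262.]
[150, 120, 18] [165.  34.]
[-170, -55, 18] [297. 262.]
[150, -55, 18] [307.  34.]
```

View pics/w2.png

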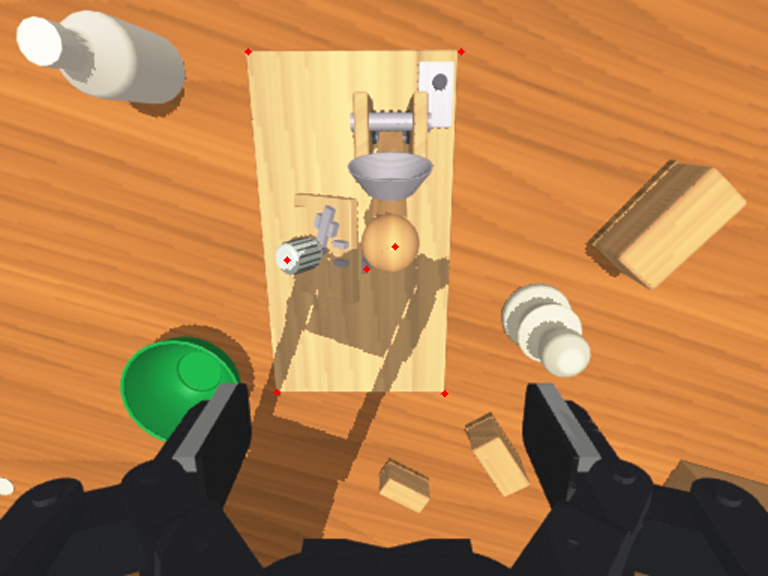

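The fit agrees with the wrist view: the deck corners match, and the ball is at (390,243) against a predicted (395,247). The block stands clear of the launcher at (497,455). Next I grip the ball.

Emit:
drive_tool --plan '[{"x":0.67,"y":0.05,"z":0,"ax":-0.1,"ay":0,"az":0,"hand":85},{"x":0.67,"y":0.05,"z":0.4,"ax":-0.1,"ay":0,"az":0,"hand":85},{"x":0.67,"y":0.05,"z":1.0,"ax":-0.1,"ay":0,"az":0,"hand":85},{"x":0.67,"y":0.05,"z":1.6,"ax":-0.1,"ay":0,"az":0,"hand":85},{"x":0.67,"y":0.05,"z":1.7,"ax":-0.1,"ay":0,"az":0,"hand":85},{"x":0.67,"y":0.05,"z":1.7,"ax":-0.1,"ay":0,"az":0,"hand":60},{"x":0.67,"y":0.05,"z":1.7,"ax":-0.1,"ay":0,"az":0,"hand":40},{"x":0.67,"y":0.05,"z":1.7,"ax":-0.1,"ay":0,"az":0,"hand":40}]'

```text
clock: 7.0
eef_pos: [621.4, -27.3, 229.5]
tcp_rot: [3.14, 0.001, 0.308]
contact_force: [0.3, 0.2, 1.4]
opening: 0.51
grasp_force: 0.0
```

```bash
python3 - <<'E'
from h import *
a=np.load("L.npy")[2]
print(monitor.sense()["eef_pos"],go(Lw([41,0,227]),down(a-np.pi/2)))
ci=imaging.camera_info("wrist"); f=imaging.grab_frame("wrist")
g=f[:,:,::-1].copy()
for X in [[41,0,246],[41,13,246],[41,-13,246]]:
    p=proj("",Lw([X]),ci)[0]; print(X,p.round()); cv2.circle(g,tuple(int(v) for v in p),2,(0,0,255),-1)
s=imaging.grab_frame("side")[:,:,::-1]
cv2.imwrite("pics/w3.png",np.hstack([cv2.resize(g,(480,360)),cv2.resize(s[100:260,150:310],(320,360))]))
E
```

```text
[621.39110028 -27.27428194 229.54361379] (array([-0.029, -0.006,  0.051]), array([0.014, 0.006, 0.   ]))
[41, 0, 246] [258. 278.]
[41, 13, 246] [230. 278.]
[41, -13, 246] [287. 278.]
```

View pics/w3.png

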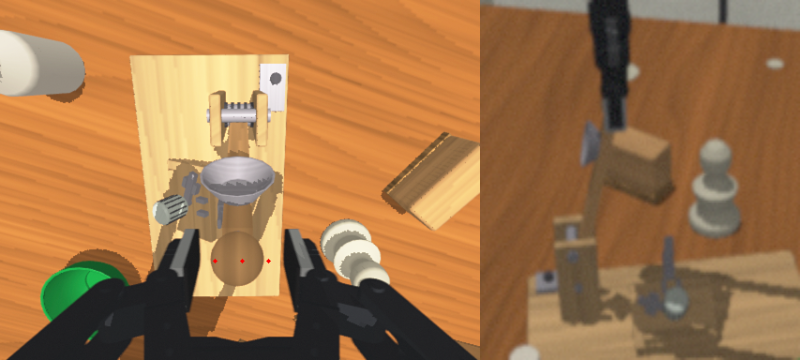

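The wrist view shows the ball at (237,259) between the pads, which are centred at about 242. It sits about 2 mm towards +y, so I shift and close.

Emit:
drive_tool --plan '[{"x":0,"y":-0.04,"z":0.04,"ax":0,"ay":0,"az":0,"hand":40},{"x":0,"y":-0.04,"z":0.04,"ax":0,"ay":0,"az":0,"hand":32},{"x":0,"y":-0.04,"z":0.04,"ax":0,"ay":0,"az":0,"hand":20},{"x":0,"y":-0.04,"z":0.04,"ax":0,"ay":0,"az":0,"hand":18},{"x":0,"y":-0.04,"z":0.04,"ax":0,"ay":0,"az":0,"hand":18},{"x":0,"y":-0.04,"z":0.04,"ax":0,"ay":0,"az":0,"hand":18}]' --grip_force 50

```text
clock: 7.7
eef_pos: [620.2, -25.3, 226.2]
tcp_rot: [3.141, 0.003, 0.308]
contact_force: [-1.9, -2.6, 5.1]
opening: 0.272
grasp_force: 48.9
```

```bash
python3 - <<'E'
from h import *
s=monitor.sense(); p=np.load("L.npy")
X=Rz(p[2]).T@(s["eef_pos"]-[p[0],p[1],0]); print("tcp in launcher",X, s["contact_force"])
# arc relative: ball rest angle 75deg
a0=np.radians(75)
for th in np.r_[np.linspace(0,1.31,14),1.34,1.37,1.39]:
    a=a0-th; d=190*np.array([-np.cos(a)+np.cos(a0),np.sin(a)-np.sin(a0)]); print(round(th,3),"x",round(d[0]/50,3),"z",round(-d[1]/50,3))
E
```

```text
tcp in launcher [ 41.91138777   1.97310299 226.16107745] [-1.87562455 -2.60433553  5.09968382]
0.0 x 0.0 z -0.0
0.101 x -0.364 z 0.118
0.202 x -0.715 z 0.271
0.302 x -1.048 z 0.459
0.403 x -1.361 z 0.68
0.504 x -1.65 z 0.931
0.605 x -1.912 z 1.21
0.705 x -2.145 z 1.514
0.806 x -2.346 z 1.839
0.907 x -2.513 z 2.183
1.008 x -2.645 z 2.543
1.108 x -2.74 z 2.914
1.209 x -2.798 z 3.292
1.31 x -2.816 z 3.674
1.34 x -2.815 z 3.788
1.37 x -2.809 z 3.902
1.39 x -2.804 z 3.978
```

```bash
python3 - <<'E'
from h import *
g=imaging.grab_frame("wrist")[:,:,::-1]; s=imaging.grab_frame("side")[:,:,::-1]
cv2.imwrite("pics/w4.png",np.hstack([cv2.resize(g[200:384,140:380],(480,368),interpolation=cv2.INTER_CUBIC),cv2.resize(s[120:200,180:250],(320,368),interpolation=cv2.INTER_CUBIC)]))
E
```

```text
(no output)
```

View pics/w4.png

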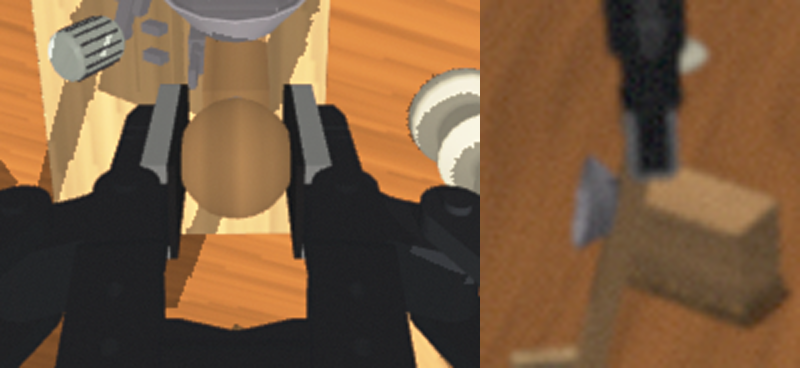

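The ball, at (237,157) in the left crop, is gripped squarely between the pads. I draw it back along the arc.

Emit:
drive_tool --plan '[{"x":-0.18,"y":0,"z":0.055,"ax":0,"ay":0,"az":0,"hand":18},{"x":-0.36,"y":0,"z":0.118,"ax":0,"ay":0,"az":0,"hand":18},{"x":-0.54,"y":0,"z":0.19,"ax":0,"ay":0,"az":0,"hand":18},{"x":-0.715,"y":0,"z":0.271,"ax":0,"ay":0,"az":0,"hand":18}]'

```text
clock: 8.2
eef_pos: [586.8, -36.1, 212.9]
tcp_rot: [3.14, 0.0, 0.308]
contact_force: [3.0, -2.2, 4.2]
opening: 0.276
grasp_force: 49.5
```

Emit:
drive_tool --plan '[{"x":-0.333,"y":0,"z":0.188,"ax":0,"ay":0,"az":0,"hand":18},{"x":-0.646,"y":0,"z":0.409,"ax":0,"ay":0,"az":0,"hand":18},{"x":-0.935,"y":0,"z":0.66,"ax":0,"ay":0,"az":0,"hand":18},{"x":-1.197,"y":0,"z":0.939,"ax":0,"ay":0,"az":0,"hand":18},{"x":-1.43,"y":0,"z":1.243,"ax":0,"ay":0,"az":0,"hand":18},{"x":-1.631,"y":0,"z":1.568,"ax":0,"ay":0,"az":0,"hand":18},{"x":-1.798,"y":0,"z":1.912,"ax":0,"ay":0,"az":0,"hand":18},{"x":-1.93,"y":0,"z":2.272,"ax":0,"ay":0,"az":0,"hand":18}]'

```text
clock: 9.0
eef_pos: [496.1, -65.7, 99.4]
tcp_rot: [3.139, -0.003, 0.308]
contact_force: [14.2, 4.7, -0.6]
opening: 0.276
grasp_force: 58.1
```

```bash
cat >> h.py <<'E'
def st():
    s=monitor.sense(); p=np.load("L.npy"); X=Rz(p[2]).T@(s["eef_pos"]-[p[0],p[1],0]); F=Rz(p[2]).T@s["contact_force"]
    print("tcpL",X.round(1),"FL",F.round(1),"ang",np.radians(75)-np.arctan2(X[2]+19.8-62,90-X[0]),"open",s["opening"]*85.4,s["grasp_force"],s["clock"])
E
python3 -c "from h import *;st()"
```

```text
tcpL [-88.6   1.1  99.4] FL [15.   0.2 -0.6] ang 0.9989477224342576 open 23.546562720155904 58.13024818897247 9.0
```

Emit:
drive_tool --plan '[{"x":-0.02,"y":0,"z":0.19,"ax":0,"ay":0,"az":0,"hand":18},{"x":-0.05,"y":0,"z":0.371,"ax":0,"ay":0,"az":0,"hand":18},{"x":-0.08,"y":0,"z":0.56,"ax":0,"ay":0,"az":0,"hand":18},{"x":-0.1,"y":0,"z":0.75,"ax":0,"ay":0,"az":0,"hand":18},{"x":-0.1,"y":0,"z":0.85,"ax":0,"ay":0,"az":0,"hand":18},{"x":-0.1,"y":0,"z":0.85,"ax":0,"ay":0,"az":0,"hand":18}]'

```text
clock: 9.6
eef_pos: [490.9, -67.3, 56.7]
tcp_rot: [3.14, -0.001, 0.306]
contact_force: [6.1, -4.5, 5.7]
opening: 0.273
grasp_force: 59.3
```

```bash
python3 -c "from h import *;st()"
```

```text
tcpL [-94.    1.1  56.7] FL [ 4.5 -6.2  5.7] ang 1.2301122358404477 open 23.298212919386934 59.31983292102814 9.6
```

Emit:
drive_tool --plan '[{"x":-0.01,"y":0,"z":0.1,"ax":0,"ay":0,"az":0,"hand":18},{"x":-0.01,"y":0,"z":0.2,"ax":0,"ay":0,"az":0,"hand":18},{"x":-0.01,"y":0,"z":0.3,"ax":0,"ay":0,"az":0,"hand":18},{"x":-0.01,"y":0,"z":0.4,"ax":0,"ay":0,"az":0,"hand":18},{"x":0,"y":0,"z":0.48,"ax":0,"ay":0,"az":0,"hand":18},{"x":0,"y":0,"z":0.54,"ax":0,"ay":0,"az":0,"hand":18},{"x":0,"y":0,"z":0.54,"ax":0,"ay":0,"az":0,"hand":18}]'

```text
clock: 10.3
eef_pos: [487.3, -68.1, 29.1]
tcp_rot: [3.14, 0.006, 0.31]
contact_force: [-5.4, -13.5, 7.9]
opening: 0.271
grasp_force: 60.2
```

```bash
python3 -c "from h import *;st()"
```

```text
tcpL [-97.7   1.4  29.1] FL [ -9.2 -11.2   7.9] ang 1.3788006264234547 open 23.18060510779749 60.16147077083588 10.3
```

Emit:
drive_tool --plan '[{"x":0,"y":0.02,"z":0,"ax":0,"ay":0,"az":0,"hand":18},{"x":0,"y":0.02,"z":-0.05,"ax":0,"ay":0,"az":0,"hand":18},{"x":0,"y":0.02,"z":-0.1,"ax":0,"ay":0,"az":0,"hand":18},{"x":0,"y":0.02,"z":-0.15,"ax":0,"ay":0,"az":0,"hand":18},{"x":0,"y":0.02,"z":-0.2,"ax":0,"ay":0,"az":0,"hand":18},{"x":0,"y":0.02,"z":-0.2,"ax":0,"ay":0,"az":0,"hand":18}]'

```text
clock: 10.9
eef_pos: [486.8, -68.3, 37.4]
tcp_rot: [-3.141, 0.007, 0.31]
contact_force: [2.5, -10.5, -22.4]
opening: 0.274
grasp_force: 55.7
```

```bash
python3 -c "from h import *;st()"
```

```text
tcpL [-98.3   1.4  37.4] FL [ -0.8 -10.8 -22.4] ang 1.3346544271756042 open 23.40312868877357 55.703800320625305 10.9
```

Emit:
drive_tool --plan '[{"x":0,"y":0.02,"z":0.03,"ax":0,"ay":0,"az":0,"hand":18},{"x":0,"y":0.05,"z":0.06,"ax":0,"ay":0,"az":0,"hand":18},{"x":0,"y":0.05,"z":0.06,"ax":0,"ay":0,"az":0,"hand":18}]'

```text
clock: 11.2
eef_pos: [486.8, -68.8, 35.6]
tcp_rot: [-3.138, 0.008, 0.308]
contact_force: [-5.1, 8.7, 1.0]
opening: 0.274
grasp_force: 57.1
```

```bash
python3 -c "from h import *;st()"
```

```text
tcpL [-98.4   0.9  35.6] FL [-2.3  9.8  1. ] ang 1.3442464551970363 open 23.401787792991843 57.119654417037964 11.2
```

Emit:
drive_tool --plan '[{"x":0,"y":-0.025,"z":0,"ax":0,"ay":0,"az":0,"hand":18},{"x":0,"y":-0.025,"z":0,"ax":0,"ay":0,"az":0,"hand":23},{"x":0,"y":-0.025,"z":0,"ax":0,"ay":0,"az":0,"hand":26},{"x":0,"y":-0.025,"z":0,"ax":0,"ay":0,"az":0,"hand":32},{"x":0,"y":-0.025,"z":0,"ax":0,"ay":0,"az":0,"hand":50},{"x":0,"y":-0.025,"z":0,"ax":0,"ay":0,"az":0,"hand":50},{"x":0,"y":-0.025,"z":0,"ax":0,"ay":0,"az":0,"hand":50},{"x":0,"y":-0.025,"z":0,"ax":0,"ay":0,"az":0,"hand":50}]' --grip_force 20

```text
clock: 12.0
eef_pos: [489.6, -69.2, 36.7]
tcp_rot: [3.141, 0.003, 0.308]
contact_force: [0.5, 0.2, -0.1]
opening: 0.588
grasp_force: 0.0
```

Emit:
drive_tool --plan '[{"x":0,"y":0,"z":-0.3,"ax":0,"ay":0,"az":0,"hand":60},{"x":0,"y":0,"z":-0.9,"ax":0,"ay":0,"az":0,"hand":60},{"x":0,"y":0,"z":-1.7,"ax":0,"ay":0,"az":0,"hand":60},{"x":0,"y":0,"z":-2.6,"ax":0,"ay":0,"az":0,"hand":60},{"x":0,"y":0,"z":-3.4,"ax":0,"ay":0,"az":0,"hand":60},{"x":0,"y":0,"z":-3.4,"ax":0,"ay":0,"az":0,"hand":60}]'

```text
clock: 12.6
eef_pos: [493.2, -69.3, 212.0]
tcp_rot: [3.137, -0.006, 0.308]
contact_force: [0.9, 0.2, 0.0]
opening: 0.707
grasp_force: 0.0
```

```bash
python3 - <<'E'
from h import *
st()
ci=imaging.camera_info("wrist"); np.savez("w5.npz",**ci); g=imaging.grab_frame("wrist")[:,:,::-1].copy()
for X in [[-100,0,62],[-10,84.8,83.5],[-10,20,108],[-170,120,18],[-170,-55,18],[150,120,18]]:
    p=proj("",Lw([X]),ci)[0]; print(X,p.round()); cv2.circle(g,tuple(int(v) for v in p),1,(0,0,255),-1)
cv2.imwrite("pics/w5.png",cv2.resize(g,(768,576),interpolation=cv2.INTER_CUBIC))
E
```

```text
tcpL [-92.5  -1.5 212. ] FL [ 0.9 -0.1  0. ] ang 0.5596677432967554 open 60.3361080037424 0.0 12.6
[-100, 0, 62] [256. 185.]
[-10, 84.8, 83.5] [150.  86.]
[-10, 20, 108] [228.  86.]
[-170, 120, 18] [152. 233.]
[-170, -55, 18] [303. 232.]
[150, 120, 18] [ 113. -114.]
```

View pics/w5.png

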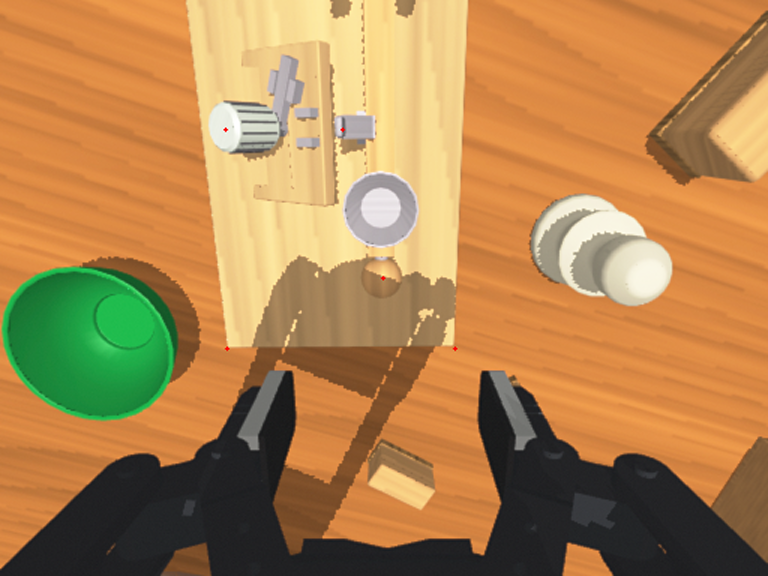

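Arm hooked: the ball is at (381,277), the cup at (381,208) and the catch at (357,127). The knob face at (226,128) agrees with the fit. Next is the knob.

```bash
cat >> h.py <<'E'
def knob(dist,deg):
    "tool pose: grasp point dist mm out from mid-grip along knob axis; deg=turn about tool z from 'tool x = launcher x'"
    a=np.load("L.npy")[2]; ax=np.array([0,.5736,.8192])
    z=-ax; x=np.array([1.,0,0]); R=Rz(a)@np.c_[x,np.cross(z,x),z]@Rz(np.radians(deg))
    return Lw(np.array([-10,79,75.4])+ax*(dist-19)),R
E
python3 - <<'E'
from h import *
print(monitor.sense()["qpos"].round(2))
print(go(*knob(165,-40)))
print(go(*knob(165,0)))
E
```

```text
[-0.14  0.18  1.93 -0.    1.03  1.12]
(array([ 1.677, -3.273,  0.279]), array([-5.555, -2.047, -6.461]))
(array([ 1.677, -3.273,  0.279]), array([-5.803e+00, -2.400e-02, -4.000e-03]))
```

Emit:
drive_tool --plan '[{"x":0.24,"y":-0.47,"z":0.04,"ax":-0.8,"ay":-0.3,"az":-0.92,"hand":60},{"x":0.48,"y":-0.94,"z":0.08,"ax":-1.6,"ay":-0.6,"az":-1.85,"hand":60},{"x":0.72,"y":-1.4,"z":0.12,"ax":-2.4,"ay":-0.9,"az":-2.8,"hand":60},{"x":0.96,"y":-1.87,"z":0.16,"ax":-3.2,"ay":-1.2,"az":-3.7,"hand":60},{"x":1.2,"y":-2.34,"z":0.2,"ax":-4.0,"ay":-1.5,"az":-4.6,"hand":60},{"x":1.44,"y":-2.8,"z":0.24,"ax":-4.8,"ay":-1.8,"az":-5.5,"hand":60},{"x":1.68,"y":-3.27,"z":0.28,"ax":-5.55,"ay":-2.05,"az":-6.46,"hand":60},{"x":1.68,"y":-3.27,"z":0.28,"ax":-5.55,"ay":-2.05,"az":-6.46,"hand":60}]' --grip_force 50

```text
clock: 13.45
eef_pos: [519.1, 115.8, 189.2]
tcp_rot: [2.657, 0.386, 0.921]
contact_force: [0.2, 0.2, 0.3]
opening: 0.705
grasp_force: 0.0
```

```bash
python3 - <<'E'
from h import *
st();print(monitor.sense()["qpos"].round(2))
print(go(*knob(60,-40)))
print(go(*knob(0,-40)))
ci=imaging.camera_info("wrist"); g=imaging.grab_frame("wrist")[:,:,::-1].copy()
for X in [[-10,84.8,83.5],[-10,20,108],[-10,59.5,47.5]]:
    p=proj("",Lw([X]),ci)[0]; print(X,p.round()); cv2.circle(g,tuple(int(v) for v in p),2,(0,0,255),-1)
cv2.imwrite("pics/w6.png",cv2.resize(g,(768,576),interpolation=cv2.INTER_CUBIC))
E
```

```text
tcpL [-11.6 167.  189.2] FL [0.2 0.2 0.3] ang 0.3430288734196023 open 60.223587486603115 0.0 13.45
[ 0.58  0.36  1.88 -0.64  1.17  1.47]
(array([-0.06 ,  0.132,  2.054]), array([-0.032,  0.022,  0.122]))
(array([-0.057,  0.136,  3.254]), array([-0.032,  0.022,  0.122]))
[-10, 84.8, 83.5] [265. 185.]
[-10, 20, 108] [315. 222.]
[-10, 59.5, 47.5] [264. 172.]
```

View pics/w6.png

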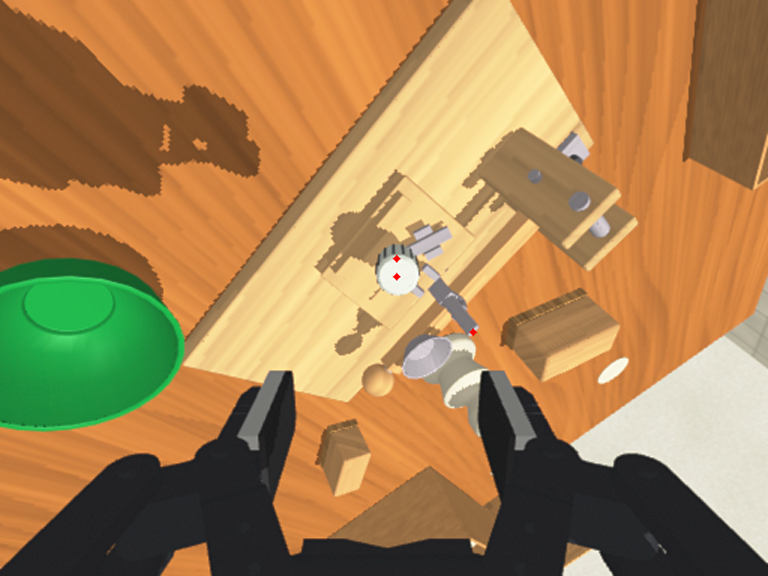

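The knob face is at (398,272), and the prediction (398,277) agrees. I approach along the axis and grip.

Emit:
drive_tool --plan '[{"x":-0.06,"y":0.13,"z":0.6,"ax":0,"ay":0,"az":0.12,"hand":60},{"x":-0.06,"y":0.13,"z":1.3,"ax":0,"ay":0,"az":0.12,"hand":60},{"x":-0.06,"y":0.13,"z":2.0,"ax":0,"ay":0,"az":0.12,"hand":60},{"x":-0.06,"y":0.13,"z":2.5,"ax":0,"ay":0,"az":0.12,"hand":60},{"x":-0.06,"y":0.13,"z":3.0,"ax":0,"ay":0,"az":0.12,"hand":60},{"x":-0.06,"y":0.13,"z":3.2,"ax":0,"ay":0,"az":0.12,"hand":60},{"x":-0.06,"y":0.13,"z":3.2,"ax":0,"ay":0,"az":0.12,"hand":60}]'

```text
clock: 14.2
eef_pos: [549.6, 18.4, 63.7]
tcp_rot: [2.653, 0.377, 0.898]
contact_force: [0.1, -0.2, 0.4]
opening: 0.702
grasp_force: 0.0
```

```bash
python3 -c "
from h import *
st();print(go(*knob(0,-40)))"
```

```text
tcpL [-12.1  64.9  63.7] FL [ 0.  -0.2  0.4] ang 1.10111819396307 open 59.984744054004324 0.0 14.2
(array([ 0.094, -0.048,  0.028]), array([-0.076,  0.044, -0.099]))
```

Emit:
drive_tool --plan '[{"x":0.09,"y":-0.05,"z":0,"ax":-0.08,"ay":0.04,"az":-0.1,"hand":60},{"x":0.09,"y":-0.05,"z":0,"ax":-0.08,"ay":0.04,"az":-0.1,"hand":60},{"x":0.09,"y":-0.05,"z":0,"ax":-0.08,"ay":0.04,"az":-0.1,"hand":40},{"x":0.09,"y":-0.05,"z":0,"ax":-0.08,"ay":0.04,"az":-0.1,"hand":32}]'

```text
clock: 14.6
eef_pos: [551.6, 25.2, 62.7]
tcp_rot: [2.646, 0.375, 0.913]
contact_force: [-0.1, -0.0, -0.0]
opening: 0.383
grasp_force: 0.0
```

```bash
python3 -c "
from h import *
st();print(go(*knob(0,-40)))"
```

```text
tcpL [-8.1 70.8 62.7] FL [-0.1  0.  -0. ] ang 1.1032690973940174 open 32.669212554209395 0.0 14.6
(array([-0.037, -0.016,  0.078]), array([ 0.036, -0.032,  0.01 ]))
```

Emit:
drive_tool --plan '[{"x":-0.02,"y":0,"z":0.04,"ax":0,"ay":0,"az":0,"hand":32},{"x":-0.02,"y":0,"z":0.04,"ax":0,"ay":0,"az":0,"hand":18},{"x":-0.02,"y":0,"z":0.04,"ax":0,"ay":0,"az":0,"hand":18},{"x":-0.02,"y":0,"z":0.04,"ax":0,"ay":0,"az":0,"hand":18}]'

```text
clock: 15.0
eef_pos: [550.7, 23.1, 60.9]
tcp_rot: [2.648, 0.376, 0.912]
contact_force: [-4.4, 4.3, 4.3]
opening: 0.287
grasp_force: 48.6
```

```bash
cat >> h.py <<'E'
def kf():
    s=monitor.sense(); R=Rt(); print("F tool",(R.T@s["contact_force"]).round(1),"T tool",(R.T@s["wrist_torque"]).round(2),"open",round(s["opening"]*85.4,1),round(s["grasp_force"],1)); st()
E
python3 -c "
from h import *
kf();print(go(*knob(0,-40)))"
```

```text
F tool [-0.9 -3.4 -6.6] T tool [0.8  0.11 0.01] open 24.5 48.6
tcpL [-9.6 69.1 60.9] FL [-2.8  5.5  4.3] ang 1.1234855242913004 open 24.484429309052523 48.588711619377136 15.0
(array([-0.01 , -0.002,  0.029]), array([ 0.023, -0.025,  0.006]))
```

Gripped. I pull out along the axis.

Emit:
drive_tool --plan '[{"x":0,"y":0,"z":-0.06,"ax":0,"ay":0,"az":0,"hand":18},{"x":0,"y":0,"z":-0.12,"ax":0,"ay":0,"az":0,"hand":18},{"x":0,"y":0,"z":-0.18,"ax":0,"ay":0,"az":0,"hand":18},{"x":0,"y":0,"z":-0.22,"ax":0,"ay":0,"az":0,"hand":18},{"x":0,"y":0,"z":-0.22,"ax":0,"ay":0,"az":0,"hand":18}]'

```text
clock: 15.5
eef_pos: [548.8, 29.0, 69.8]
tcp_rot: [2.648, 0.376, 0.912]
contact_force: [-4.8, 3.8, -0.8]
opening: 0.291
grasp_force: 49.6
```

```bash
python3 -c "
from h import *
kf();print(go(*knob(0,-40)))"
```

```text
F tool [ 0.3 -5.7 -2.3] T tool [ 1.29  0.33 -0.02] open 24.8 49.6
tcpL [-9.7 75.3 69.8] FL [-3.5  5.1 -0.8] ang 1.038685593182112 open 24.844775958994237 49.56310451030731 15.5
(array([-0.008, -0.002,  0.246]), array([ 0.023, -0.022,  0.009]))
```

Emit:
drive_tool --plan '[{"x":0,"y":0,"z":0,"ax":0,"ay":0,"az":0.8,"hand":18},{"x":0,"y":0,"z":0,"ax":0,"ay":0,"az":1.6,"hand":18},{"x":0,"y":0,"z":0,"ax":0,"ay":0,"az":2.4,"hand":18},{"x":0,"y":0,"z":0,"ax":0,"ay":0,"az":3.2,"hand":18},{"x":0,"y":0,"z":0,"ax":0,"ay":0,"az":4.0,"hand":18},{"x":0,"y":0,"z":0,"ax":0,"ay":0,"az":4.8,"hand":18},{"x":0,"y":0,"z":0,"ax":0,"ay":0,"az":5.6,"hand":18},{"x":0,"y":0,"z":0,"ax":0,"ay":0,"az":5.6,"hand":18}]'

```text
clock: 16.3
eef_pos: [548.4, 29.3, 69.4]
tcp_rot: [2.534, 0.06, 0.4]
contact_force: [-6.3, 6.3, -2.9]
opening: 0.289
grasp_force: 49.7
```

```bash
python3 -c "
from h import *
kf();print(monitor.sense()['qpos'].round(2),go(*knob(11,-40+69)))"
```

```text
F tool [-3.1 -8.6 -2.2] T tool [ 1.83 -0.5  -0.04] open 24.7 49.7
tcpL [-9.9 75.8 69.4] FL [-4.   7.9 -2.9] ang 1.0434441401292256 open 24.707957894021273 49.7226083278656 16.3
[ 0.41  0.53  1.98 -0.82  0.89  2.18] (array([-0.003,  0.016,  0.024]), array([-0.012, -0.028,  5.879]))
```

Emit:
drive_tool --plan '[{"x":0,"y":0,"z":0,"ax":0,"ay":0,"az":0.8,"hand":18},{"x":0,"y":0,"z":0,"ax":0,"ay":0,"az":1.6,"hand":18},{"x":0,"y":0,"z":0,"ax":0,"ay":0,"az":2.4,"hand":18},{"x":0,"y":0,"z":0,"ax":0,"ay":0,"az":3.2,"hand":18},{"x":0,"y":0,"z":0,"ax":0,"ay":0,"az":4.0,"hand":18},{"x":0,"y":0,"z":0,"ax":0,"ay":0,"az":4.8,"hand":18},{"x":0,"y":0,"z":0,"ax":0,"ay":0,"az":5.5,"hand":18},{"x":0,"y":0,"z":0,"ax":0,"ay":0,"az":6.0,"hand":18}]'

```text
clock: 17.1
eef_pos: [548.4, 29.9, 69.0]
tcp_rot: [2.598, -0.29, -0.128]
contact_force: [-7.0, 9.4, -4.7]
opening: 0.288
grasp_force: 49.7
```

Emit:
drive_tool --plan '[{"x":0,"y":0,"z":0,"ax":0,"ay":0,"az":0,"hand":18},{"x":0,"y":0,"z":0,"ax":0,"ay":0,"az":0,"hand":18}]'

```text
clock: 17.3
eef_pos: [548.4, 29.9, 69.0]
tcp_rot: [2.597, -0.289, -0.125]
contact_force: [-6.2, 9.1, -4.7]
opening: 0.286
grasp_force: 49.7
```

```bash
python3 -c "
from h import *
kf();print(monitor.sense()['qpos'].round(2),go(*knob(11,-40+68.75)))"
```

```text
F tool [-8.3 -8.3 -2.1] T tool [ 1.73 -1.67 -0.23] open 24.4 49.7
tcpL [-9.8 76.3 69. ] FL [-3.1 10.5 -4.7] ang 1.04672939558727 open 24.41674235554187 49.71155405044556 17.3
[ 0.41  0.53  1.98 -0.82  0.89  2.81] (array([0.011, 0.028, 0.024]), array([-0.031, -0.022, -0.13 ]))
```

At the turn stop (torque −0.23). I push home.

Emit:
drive_tool --plan '[{"x":0,"y":0,"z":0.05,"ax":0,"ay":0,"az":0,"hand":18},{"x":0,"y":0,"z":0.1,"ax":0,"ay":0,"az":0,"hand":18},{"x":0,"y":0,"z":0.15,"ax":0,"ay":0,"az":0,"hand":18},{"x":0,"y":0,"z":0.2,"ax":0,"ay":0,"az":0,"hand":18},{"x":0,"y":0,"z":0.24,"ax":0,"ay":0,"az":0,"hand":18},{"x":0,"y":0,"z":0.24,"ax":0,"ay":0,"az":0,"hand":18}]'

```text
clock: 17.9
eef_pos: [550.4, 23.9, 60.1]
tcp_rot: [2.598, -0.289, -0.126]
contact_force: [-14.4, 17.1, 7.3]
opening: 0.29
grasp_force: 51.8
```

```bash
python3 -c "
from h import *
kf();print(go(*knob(0,-40+68.75)))"
```

```text
F tool [-13.6  -6.9 -17.8] T tool [ 1.43 -2.36 -0.23] open 24.7 51.8
tcpL [-9.6 70.  60.1] FL [-8.5 20.6  7.3] ang 1.1315161696626699 open 24.742949935710236 51.79654240608215 17.9
(array([0.007, 0.029, 0.026]), array([-0.031, -0.025, -0.139]))
```

Emit:
drive_tool --plan '[{"x":0,"y":0,"z":0.02,"ax":0,"ay":0,"az":0,"hand":18},{"x":0,"y":0,"z":0.02,"ax":0,"ay":0,"az":0,"hand":30},{"x":0,"y":0,"z":0,"ax":0,"ay":0,"az":0,"hand":48},{"x":0,"y":0,"z":0,"ax":0,"ay":0,"az":0,"hand":48},{"x":0,"y":0,"z":0,"ax":0,"ay":0,"az":0,"hand":48},{"x":0,"y":0,"z":-0.3,"ax":0,"ay":0,"az":0,"hand":48},{"x":0,"y":0,"z":-0.9,"ax":0,"ay":0,"az":0,"hand":48},{"x":0,"y":0,"z":-1.6,"ax":0,"ay":0,"az":0,"hand":48}]'

```text
clock: 18.7
eef_pos: [536.2, 66.1, 126.3]
tcp_rot: [2.594, -0.288, -0.125]
contact_force: [0.4, 0.6, 0.3]
opening: 0.561
grasp_force: 0.0
```

Emit:
drive_tool --plan '[{"x":0,"y":0,"z":-0.8,"ax":0,"ay":0,"az":0,"hand":48},{"x":0,"y":0,"z":-1.4,"ax":0,"ay":0,"az":0,"hand":48},{"x":0,"y":0,"z":-1.4,"ax":0,"ay":0,"az":0,"hand":48},{"x":0,"y":0,"z":-1.4,"ax":0,"ay":0,"az":0,"hand":48}]'

```text
clock: 19.1
eef_pos: [524.7, 104.8, 183.6]
tcp_rot: [2.596, -0.291, -0.124]
contact_force: [-0.5, 0.0, -0.8]
opening: 0.559
grasp_force: 0.0
```

```bash
python3 - <<'E'
from h import *
kf()
ci=imaging.camera_info("wrist"); g=imaging.grab_frame("wrist")[:,:,::-1].copy(); s=imaging.grab_frame("side")[:,:,::-1]
for X in [[-10,59.5+25.26,47.5+36.04]]:
    p=proj("",Lw([X]),ci)[0]; print(X,p.round()); cv2.circle(g,tuple(int(v) for v in p),1,(0,0,255),-1)
cv2.imwrite("pics/w7.png",np.hstack([cv2.resize(g,(400,300)),cv2.resize(s[130:340,100:380],(400,300))]) if 0 else np.hstack([cv2.resize(g[60:360,80:400],(400,375),interpolation=cv2.INTER_CUBIC),cv2.resize(s[130:330,140:350],(394,375),interpolation=cv2.INTER_CUBIC)]))
E
```

```text
F tool [-0.7 -0.3  0.5] T tool [ 0.26 -0.15 -0.06] open 47.8 0.0
tcpL [ -9.7 154.8 183.6] FL [-0.4  0.2 -0.8] ang 0.352117600717784 open 47.75103872392484 0.0 19.1
[-10, 84.76, 83.53999999999999] [258. 187.]
```

View pics/w7.png

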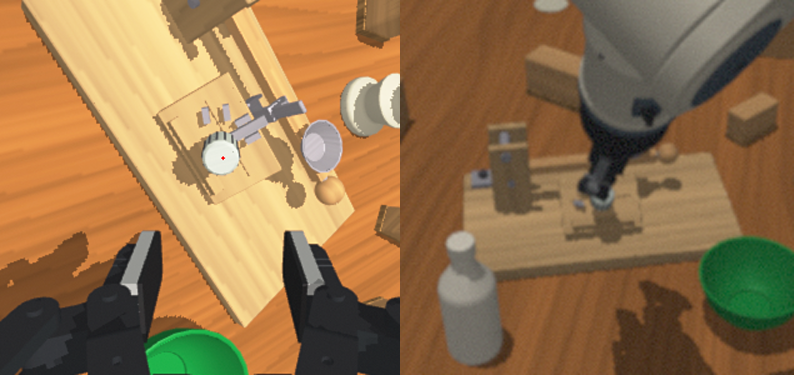

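The last view shows the tongue at (255,128) pointing uphill at the catch, between the posts. The arm is hooked (ball at (330,190)), and the bowl, bottle and figurine are standing. I hand in.

```bash
python3 -c "
from rig import r
print(r.sign_off())"
```

```text
the job is handed in; nothing more can be done
None
```

I handed the job in at about 19 s on the robot's clock; the hand-in gave no verdict. The block stands on the table, the throwing arm is hooked, and the safety knob is turned to safe and pushed home by the force and position readings.

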